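# Feel the end float of two glue-roller shafts and mark the loose one for shimming

## Robot

A 6-joint arm with a two-finger parallel gripper is mounted at the origin on a cart in front of the work surface, level with it; the furniture and walls round the work are solid. World frame = base frame: x ahead of the robot, y to its left, z up, the work surface at z = 0. Lengths are in m, angles in rad, forces in N, time in s.
With the tool pointing down it reaches from about 0.425 to 0.95 m from the base axis. Payload 3.5 kg.
Tool frame: the origin (TCP) lies between the finger pads; the fingertips stand 19 mm ahead of it and the grasp point (between the pads) is the TCP; z points along the fingers, y is the line along which they close (so a half turn about z gives the same grasp; the last joint's range is limited). The gripper opens to 85 mm and grips with 20 to 120 N. Pads are 22 mm wide; open, the fingers measure 114 mm over their backs; the gripper's body (76 mm by 85 mm) begins 54 mm behind the grasp point. The pads swing forward as they close: fully open they stand 13 mm farther back than shut.
Start: joints at [-1.35, 0.286, 1.577, -0, 1.279, -0.15], TCP at [0.245, -0.629, 0.225] pointing down, gripper open.
Joint ranges: [-2.77, 2.77], [-0.9, 2.22], [0.21, 2.48], [-1.53, 4.67], [0.24, 2.81], [-2.84, 2.84]. Speed limits (rad/s): [2.79, 2.79, 3.14, 3.14, 3.14, 3.14].

## Interface

Orientations are given as a unit quaternion [x, y, z, w].
In Python, from plant import get_state, cams, ctrl gives the robot as it stands. The module is installed in compiled form; this text tells all that it offers.
- The arm moves only by the tool jog_arm, never from a script. Its argument "deltas" is text: rows parted by semicolons, each of 6 numbers parted by spaces: the shift along the world's x, y, z normalised to -1 to 1, where 1 is 0.02 m, then the turn, a rotation vector about the world's x, y, z normalised to -1 to 1, where 1 is 0.1 rad. In form: x y z ax ay az; .... A call has 1 to 20 rows; each row shifts and turns the commanded pose from where the row before left it; what a row does not reach is not made up. A row lasts 1/8 s, in which the tool goes at most 62.5 mm and 10.7 degrees, less where a joint would pass 70% of its speed; a pose out of reach is approached as far as the arm can. A call with a number of a shift or a turn outside -1 to 1 is refused whole. A call with a gripper value outside its range is refused whole. "gripper" is the opening, from 0 (shut) to 1 (fully open), set as the call begins (left out, the last holds). The fingers move at their own pace and stop on an object; "squeeze" is the grip in N (left out, the last holds). Time passes only in rows, so rows that do not move let the fingers close. It gives the time, the measured TCP pose, the force, the opening and the grip force at its end, in the units of the state.
- get_state(): the state, without advancing time (a new reading comes with each control period).
- cams.read_camera(name): name is "scene" or "top"; returns a dict with "color" (384x512x3 uint8, blue, green, red), "vfov" (degrees; the focal length in pixels is half the picture's height over the tangent of half this angle, whatever the lens; pixels are square), "cx", "cy" (the principal point, pixels), "rvec" (rotation vector, rad) and "tvec" (3), from world to camera coordinates, as OpenCV has them. Camera axes: x right, y down, z forward; pixel columns grow to the right and rows downward; lengths in m; the calibration is good to about 2 mm. A picture is of the moment at which its call begins. There is no depth.
- ctrl.sign_off(): hands the job in; it is judged then, once.
The state is a dict: "time": time; "qpos": joint angles; "dq": joint speeds; "joint_efforts": joint torques, N m; "eef_pos": TCP position; "tcp_rot": TCP orientation; "contact_force": force on the tool from outside, world axes, zero at the start; "wrist_torque": the same for the moment, N m; "opening": opening from 0.0 (shut) to 1.0 (fully open); "finger_force": force on a finger pad.
Only numpy, scipy, OpenCV 4.12 (cv2) and the standard library are available. Lean on these libraries where they do the work, as an engineer would, in place of code of your own. Each camera call takes 0.05 s, during which the arm holds its last target. There are 200 camera calls.

## Task

Check the end float of the two green glue-roller units: starting with the unit on the left, push its shaft by the black knob all the way in against its stop, then pull it all the way out against its other stop, and do the same with the unit on the right; leave both shafts pulled out. Then put the small blue box of shims flat in the tray on top of the unit whose shaft had clearly more float. Do not disturb the tea glass or the white thread spool.

Things in the scene. Friction and masses are not known exactly. Their poses are not given: they have to be found in the camera images.
- unit_1: glue-roller unit fixed to the bench, 150 (x) x 110 (y) x 116 mm high: grey base, green end plates (front face x = -70 mm, steel boss to x = -78 mm), roller between, aluminium tray on top. Origin: centre of underside; x axis along the shaft, from knob to back; z up. Which unit stands on the left (greater world y, robot's view) varies.
- unit_2: the other glue-roller unit, same look, sizes and axes as unit_1
- shaft_1 (a joint): position of unit_1's roller shaft along its axis, m: 0 = middle of its float, positive = pulled out towards the robot, negative = pushed in. Slides only, hard stop at each end, stays where left (2.5 N friction). One of the two shafts has 22 mm of float in all, the other 8 mm; which must be felt.
- shaft_2 (a joint): the same for the roller shaft of unit_2
- knob_1 (a point): centre of the black knob on the front end of unit_1's shaft: a disc 38 mm in diameter, 22 mm long along the shaft's axis (axes as unit_1's), 62 mm above the bench, 145 mm in front of the unit's centre at mid float; moves with the shaft. Behind it the bare 15 mm shaft; free space beside, below and in front
- knob_2 (a point): the same for unit_2
- tray_1 (a point): centre of the floor of the flat tray on top of unit_1, 111 mm above the bench; inside 146 (x) x 106 (y) mm with a rim 4 to 5 mm high; axes as unit_1's
- tray_2 (a point): the same for unit_2
- blue_box: small blue cardboard box of shims lying on the brown cutting board (3 mm thick) on the right part of the bench, 70 (x) x 30 (y) x 26 (z) mm, 0.06 kg. Origin: centre of its underside, x along its length, z up
- tea_glass: tea glass, 62 mm in diameter, 86 mm high, standing on the cutting board; origin: centre of its underside. To be left alone
- white_spool: spool of white thread with wooden flanges, 58 mm in diameter, 55 mm high, standing on the bench; origin: centre of its underside. To be left alone
Not all that is in view belongs to the job. Of the things like the blue_box, leave any that is purple; of the rest the larger one is meant.

How it is judged:
On the way, in this order (a step that is already met when the one before it is completed fails the run):
1. the left unit's shaft is pushed in to within 1.2 mm of its inner stop (((world y of unit_1 above 0.015 m and value of joint shaft_1 below -0.0098 m) or (world y of unit_2 above 0.015 m and value of joint shaft_2 below -0.0028 m))), for 0.2 s.
2. the left unit's shaft is pulled out to within 1.2 mm of its outer stop (((world y of unit_1 above 0.015 m and value of joint shaft_1 above 0.0098 m) or (world y of unit_2 above 0.015 m and value of joint shaft_2 above 0.0028 m))), for 0.2 s.
3. the right unit's shaft is pushed in to within 1.2 mm of its inner stop (((world y of unit_1 below 0.015 m and value of joint shaft_1 below -0.0098 m) or (world y of unit_2 below 0.015 m and value of joint shaft_2 below -0.0028 m))), for 0.2 s.
4. the right unit's shaft is pulled out to within 1.2 mm of its outer stop (((world y of unit_1 below 0.015 m and value of joint shaft_1 above 0.0098 m) or (world y of unit_2 below 0.015 m and value of joint shaft_2 above 0.0028 m))), for 0.2 s.
5. then the blue box lies flat in the tray of the unit with more float (x of blue_box in the frame of tray_1 between -0.06 and 0.06 m and y of blue_box in the frame of tray_1 between -0.04 and 0.04 m and z of blue_box in the frame of tray_1 between -0.004 and 0.004 m and angle between blue_box's own z axis and vertical below 0.05 rad), for 0.2 s.
At the end, for the whole second after the job is handed in: Both shafts left pulled out (within 2 mm of the outer stop); the blue box released, lying flat (within 0.05 rad) and at rest inside the rim of the tray on top of the unit with the greater float; tea glass and spool upright where they stood (all of step 5 and value of joint shaft_1 above 0.009 m and value of joint shaft_2 above 0.002 m and linear speed of blue_box below 0.01 m/s and contact force between blue_box and the fingers below 0.1 N and distance of each of tea_glass, white_spool from where it was at the start of the episode below 0.03 m and angle between each of tea_glass, white_spool's own z axis and vertical below 0.4 rad); the robot touches nothing.
It fails at once if the tea glass is tipped or moved more than 30 mm (distance of tea_glass from where it was at the start of the episode above 0.03 m or angle between tea_glass's own z axis and vertical above 0.4 rad).
It fails at once if the white spool is tipped or moved more than 30 mm (distance of white_spool from where it was at the start of the episode above 0.03 m or angle between white_spool's own z axis and vertical above 0.4 rad).
It also fails if it takes over 72 s, if anything falls off the work surface, if the arm or the gripper's body presses on something with over 40 N, if the wrist force passes 120 N, or if a joint passes its speed limit or range.

## Working session

There is one attempt and no reset: what is moved stays moved. The work goes in short steps, Python scripts to look and compute and a tool call to move; the robot and the scene stay as the last step left them, time stands still between calls to the robot, and variables do not carry over. Pictures are saved under pics/ and viewed, at most 10 in all, crops included, and the job is handed in when it is done.

Besides the shell and the picture viewer there is one more tool, called by a JSON object that holds its "method" and its "body", one argument or row to a line. jog_arm: Moves the arm, as the interface text tells. Its arguments: {"type":"object","properties":{"deltas":{"type":"string"},"gripper":{"type":"number"},"squeeze":{"type":"number"}},"required":["deltas"]}

```bash
mkdir -p pics; cat > h.py <<'E'
import numpy as np, cv2
from plant import get_state, cams, ctrl
def cam(n):
    c=cams.read_camera(n); h,w=c['color'].shape[:2]
    f=h/2/np.tan(np.radians(c['vfov'])/2)
    c['K']=np.array([[f,0,c['cx']],[0,f,c['cy']],[0,0,1]]); c['R']=cv2.Rodrigues(np.array(c['rvec'],float))[0]; c['t']=np.array(c['tvec'],float).ravel()
    return c
def ray(c,u,v):
    d=c['R'].T@np.linalg.solve(c['K'],[u,v,1.]); return -c['R'].T@c['t'], d/np.linalg.norm(d)
def plane(c,u,v,z):
    o,d=ray(c,u,v); return o+d*(z-o[2])/d[2]
def two(c1,p1,c2,p2):
    o1,d1=ray(c1,*p1);o2,d2=ray(c2,*p2)
    s=np.linalg.lstsq(np.c_[d1,-d2],o2-o1,rcond=None)[0]
    a=o1+s[0]*d1;b=o2+s[1]*d2
    return (a+b)/2,np.linalg.norm(a-b)
def proj(c,P):
    q=c['K']@(c['R']@np.array(P,float)+c['t']); return q[:2]/q[2]
E
python3 - <<'E'
from h import *
ims=[]
for n in ('scene','top'):
    c=cam(n); print(n,c['vfov'],-c['R'].T@c['t'],c['R'][2]); cv2.imwrite(f'pics/{n}0.png',c['color'])
s=get_state(); print(s)
E
```

```text
scene 56.62521898962316 [0.09856621 0.540746   0.84558432] [ 0.39178543 -0.61838638 -0.68125066]
top 48.07716710388131 [ 0.33714107 -0.14639065  1.11868963] [ 0.15703232 -0.00560361 -0.98757757]
{'time': 0.1, 'qpos': array([-1.35001003e+00,  2.87148274e-01,  1.57802924e+00, -8.68187698e-06,
        1.27859996e+00, -1.50023081e-01]), 'dq': array([ 0.00162925, -0.00138724, -0.00458701,  0.00060906, -0.00054705,
        0.00038283]), 'joint_efforts': array([ 1.98709909e-03, -4.07292581e+01, -2.93698668e+01, -7.40368500e-05,
        3.40784522e-03,  7.15481946e-06]), 'eef_pos': array([ 0.24447624, -0.62851961,  0.22363878]), 'tcp_rot': array([ 9.82860911e-01,  1.84345425e-01, -4.27960290e-05, -1.09157644e-03]), 'contact_force': array([0.44694768, 0.23725192, 0.12152015]), 'wrist_torque': array([0.01857747, 0.00570886, 0.00153081]), 'finger_force': 0.0, 'opening': 1.0013673242420247}
```

View pics/scene0.png

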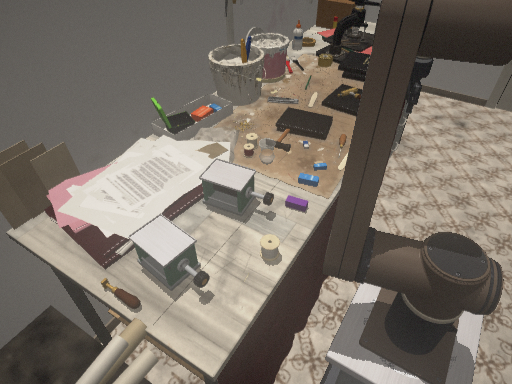

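View pics/top0.png

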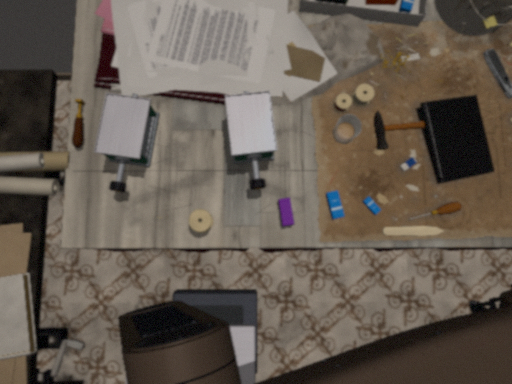

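The top view shows the left unit with its knob at (118,184) and the right unit with its knob at (257,183). The spool is at (200,221) and the glass at about (347,128). Three things could be taken for the blue box: purple at (286,212), which I leave, large blue at (335,205), which I choose, and small blue at (371,205). I'll check this in a close crop.

```bash
python3 - <<'E'
from h import *
C={n:cam(n) for n in('scene','top')}
t=C['top']['color'];s=C['scene']['color']
a=cv2.resize(t[85:235,90:390],(800,400),interpolation=cv2.INTER_CUBIC)
b=cv2.resize(s[150:300,125:335],(266,190),interpolation=cv2.INTER_CUBIC)
k=np.zeros((590,800,3),np.uint8);k[:400]=a
k[400:,:266]=b
k[400:,270:536]=cv2.resize(s[155:203,280:347],(266,190),interpolation=cv2.INTER_CUBIC)
cv2.imwrite('pics/crop1.png',k)
blob={}
for n,c in C.items():
    hsv=cv2.cvtColor(c['color'],cv2.COLOR_BGR2HSV)
    m=cv2.inRange(hsv,(98,120,60),(118,255,255))
    N,_,st,ce=cv2.connectedComponentsWithStats(m)
    for i in range(1,N):
        if st[i,4]>25: print(n,'blue',st[i],ce[i].round(1))
    m=cv2.inRange(hsv,(0,0,0),(180,255,45))
    N,lab,st,ce=cv2.connectedComponentsWithStats(m)
    for i in range(1,N):
        if 40<st[i,4]<600 : print(n,'dark',st[i],ce[i].round(1))
E
```

```text
scene blue [246  37   5  15  32] [248.2  43.5]
scene blue [299 173  12   7  53] [304.5 176.2]
scene blue [311 176   8   6  28] [315.2 178.6]
scene dark [351   0  30   7 107] [364.9   2.5]
scene dark [377   0  31 120 163] [392.2  57.4]
scene dark [ 35 371  15  13 119] [ 42.5 377.5]
top blue [400   1  12  11  88] [405.8   5.8]
top blue [407 159   8   7  36] [410.4 161.9]
top blue [327 191  14  18 179] [333.3 199.1]
top blue [364 197  16  17 124] [371.6 205.3]
top blue [331 209  13  10  91] [337.  213.4]
top dark [319   0  28   4  61] [335.2   0.8]
top dark [ 96  35  22  48 573] [106.5  59.9]
top dark [193  93  30   4  51] [208.9  94.5]
top dark [160  94  64  10 127] [190.8  98. ]
top dark [375 113  12  36 261] [379.7 132.1]
top dark [ 75 127   8  21  66] [ 80.1 139.1]
top dark [261 152  11   7  58] [265.9 155.1]
top dark [125 155  22  10  94] [137.8 160.3]
top dark [234 155  15  10  91] [240.7 158.9]
top dark [  0 170  64  17 394] [ 36.5 174.4]
top dark [250 179  15  11 130] [256.5 183.8]
top dark [111 182  14  11 116] [117.8 186.4]
top dark [185 249  25   3  53] [197.5 249.7]
top dark [263 249  25   3  51] [273.8 249.6]
top dark [175 290  81   4 301] [215.4 291.5]
top dark [ 27 352  56  32 508] [ 43.2 373.9]
```

View pics/crop1.png

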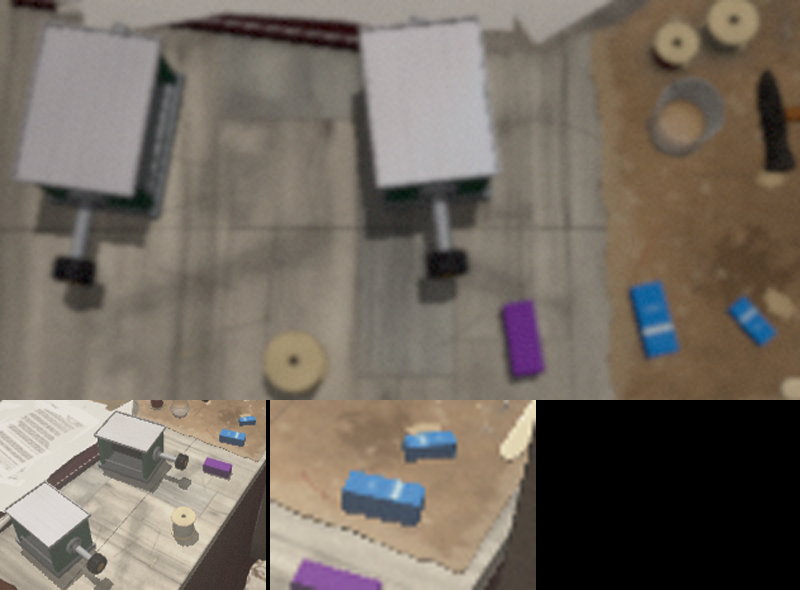

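The crop confirms the choice: the larger blue box is at top pixel (335,205), with the small blue at (371,205) and the purple one clearly separate. Now measuring the trays, knobs and box in both views.

```bash
python3 - <<'E'
from h import *
C={n:cam(n) for n in('scene','top')}
seeds={'top':[(125,125),(250,122)],'scene':[(166,242),(228,173)]}
Q={}
for n,c in C.items():
    lab=cv2.cvtColor(c['color'],cv2.COLOR_BGR2Lab)
    for i,s in enumerate(seeds[n]):
        m=np.zeros((386,514),np.uint8); im=cv2.GaussianBlur(c['color'],(3,3),0)
        cv2.floodFill(im,m,s,0,(22,)*3,(22,)*3,4|(255<<8)|cv2.FLOODFILL_MASK_ONLY|cv2.FLOODFILL_FIXED_RANGE)
        m=cv2.morphologyEx(m[1:-1,1:-1],cv2.MORPH_OPEN,np.ones((5,5)))
        m=cv2.morphologyEx(m,cv2.MORPH_CLOSE,np.ones((5,5)))
        ct=max(cv2.findContours(m,0,2)[0],key=cv2.contourArea); h=cv2.convexHull(ct)
        for e in np.arange(.01,.15,.005):
            a=cv2.approxPolyDP(h,e*cv2.arcLength(h,True),True)
            if len(a)<=4:break
        a=a[:,0]; Q[n,i]=a
        P=np.array([plane(c,*p,.115) for p in a])
        print(n,i,a.tolist(),P.round(3)[:,:2].tolist(),'mean',P.mean(0).round(4),'sides',np.linalg.norm(P-np.roll(P,-1,0),axis=1).round(3))
# knob black
seeds={'top':[(117,186),(256,184)],'scene':[(201,279),(268,199)]}
for n,c in C.items():
    g=cv2.cvtColor(c['color'],cv2.COLOR_BGR2GRAY)
    for i,(u,v) in enumerate(seeds[n]):
        w=g[v-14:v+14,u-14:u+14]; m=(w<50).astype(np.uint8)
        N,l,st,ce=cv2.connectedComponentsWithStats(m); k=1+np.argmin(np.linalg.norm(ce[1:]-14,axis=1)); p=ce[k]+[u-14,v-14]; Q['k',n,i]=p
        print('knob',n,i,p.round(1),st[k],plane(c,*p,.062).round(4))
for i in (0,1): print(i,two(C['scene'],Q['k','scene',i],C['top'],Q['k','top',i]))
# box
for n,(u0,v0,u1,v1) in {'top':(318,182,352,226),'scene':(290,165,322,188)}.items():
    c=C[n]; w=c['color'][v0:v1,u0:u1].astype(int); m=((w[...,0]-w[...,2])>25).astype(np.uint8)
    if n=='scene': m[:, :]=m
    N,l,st,ce=cv2.connectedComponentsWithStats(cv2.morphologyEx(m,cv2.MORPH_CLOSE,np.ones((3,3)))); k=1+np.argmax(st[1:,4])
    ct=max(cv2.findContours((l==k).astype(np.uint8),0,2)[0],key=cv2.contourArea)
    b=cv2.boxPoints(cv2.minAreaRect(ct))+[u0,v0]; p=ce[k]+[u0,v0]; Q['b',n]=p
    P=np.array([plane(c,*q,.029) for q in b]); print('box',n,b.round(1).tolist(),p,P.round(3)[:,:2].tolist(),plane(c,*p,.025).round(4),np.linalg.norm(P-np.roll(P,-1,0),axis=1).round(3))
print(two(C['scene'],Q['b','scene'],C['top'],Q['b','top']))
for p in [(200,221),(347,128)]: print(plane(C['top'],*p,.055))
print(plane(C['top'],286,212,.02))
E
```

```text
scene 0 [[157, 218], [190, 238], [165, 263], [133, 239]] [[0.697, 0.112], [0.572, 0.119], [0.573, 0.214], [0.698, 0.201]] mean [0.6351 0.1617 0.115 ] sides [0.125 0.095 0.126 0.09 ]
scene 1 [[204, 173], [216, 161], [250, 170], [241, 188]] [[0.707, -0.113], [0.712, -0.183], [0.59, -0.203], [0.567, -0.116]] mean [ 0.644  -0.1536  0.115 ] sides [0.07  0.123 0.09  0.14 ]
top 0 [[318, 46], [97, 151], [111, 0]] [[0.838, -0.32], [0.571, 0.215], [0.962, 0.2]] mean [0.7905 0.0318 0.115 ] sides [0.597 0.391 0.535]
top 1 [[268, 94], [274, 148], [233, 152], [227, 98]] [[0.713, -0.194], [0.578, -0.207], [0.568, -0.109], [0.703, -0.094]] mean [ 0.6407 -0.1512  0.115 ] sides [0.136 0.098 0.136 0.1  ]Traceback (most recent call last):
  File "<stdin>", line 25, in <module>
    return _wrapfunc(a, 'argmin', axis=axis, out=out, **kwds)
    return bound(*args, **kwds)
ValueError: attempt to get argmin of an empty sequence
```

```bash
python3 - <<'E'
from h import *
C={n:cam(n) for n in('scene','top')}
Q={}
for k,a in {'L':[(47,26),(160,37),(132,193),(18,178)],'R':[(360,27),(480,17),(496,173),(379,188)]}.items():
    a=np.array(a)*.375+[90,85]; P=np.array([plane(C['top'],*p,.115) for p in a])
    d=P[0]+P[1]-P[2]-P[3]; print(k,P[:,:2].round(3).tolist(),P.mean(0).round(4),'yaw',np.arctan2(d[1],d[0]),np.linalg.norm(P-np.roll(P,-1,0),axis=1).round(3))
# corner height checks (near-right and near-left corners seen in both)
for a,b in [((190,238),(139.5,157.4)),((165,263),(96.7,151.7)),((250,170),(276,149.9)),((228.,160.),(0,0))][:3]: print('corner',two(C['scene'],a,C['top'],b))
seeds={'top':[(117,186),(256,184)],'scene':[(201,279),(268,199)]}
for n,c in C.items():
    g=cv2.cvtColor(c['color'],cv2.COLOR_BGR2GRAY)
    for i,(u,v) in enumerate(seeds[n]):
        w=g[v-12:v+12,u-12:u+12]; m=(w<(50 if n=='top' else 75)).astype(np.uint8)
        N,l,st,ce=cv2.connectedComponentsWithStats(m); k=1+np.argmin(np.linalg.norm(ce[1:]-12,axis=1)); p=ce[k]+[u-12,v-12]; Q['k',n,i]=p
        print('knob',n,i,p.round(1),st[k],plane(c,*p,.062).round(4))
for i in (0,1): print(i,two(C['scene'],Q['k','scene',i],C['top'],Q['k','top',i]))
for n,(u0,v0,u1,v1) in {'top':(318,182,352,226),'scene':(290,168,322,190)}.items():
    c=C[n]; w=c['color'][v0:v1,u0:u1].astype(int); m=((w[...,0]-w[...,2])>25).astype(np.uint8)
    N,l,st,ce=cv2.connectedComponentsWithStats(cv2.morphologyEx(m,cv2.MORPH_CLOSE,np.ones((3,3)))); k=1+np.argmax(st[1:,4])
    ct=max(cv2.findContours((l==k).astype(np.uint8),0,2)[0],key=cv2.contourArea)
    b=cv2.boxPoints(cv2.minAreaRect(ct))+[u0,v0]; p=ce[k]+[u0,v0]; Q['b',n]=p
    P=np.array([plane(c,*q,.029) for q in b]); print('box',n,b.round(1).tolist(),p,P.round(3)[:,:2].tolist(),plane(c,*p,.025).round(4),np.linalg.norm(P-np.roll(P,-1,0),axis=1).round(3))
print(two(C['scene'],Q['b','scene'],C['top'],Q['b','top']))
for p in [(200,221),(347,128)]: print(plane(C['top'],*p,.055))
print(plane(C['top'],286,212,.02))
E
```

```text
L [[0.712, 0.196], [0.701, 0.093], [0.556, 0.113], [0.57, 0.215]] [0.6345 0.1545 0.115 ] yaw -0.13462726419507925 [0.104 0.147 0.103 0.143]
R [[0.71, -0.089], [0.72, -0.199], [0.573, -0.212], [0.56, -0.107]] [ 0.6409 -0.1519  0.115 ] yaw 0.10340294682565467 [0.11  0.147 0.106 0.152]
corner (array([0.56314621, 0.11725129, 0.11544157]), np.float64(0.016554717058763397))
corner (array([0.57016465, 0.21512807, 0.1177276 ]), np.float64(0.002273817101271258))
corner (array([ 0.58293679, -0.2084453 ,  0.11159842]), np.float64(0.018751331770230258))
knob scene 0 [200.6 280.2] [ 5  7 15 13 79] [0.4936 0.1822 0.062 ]
knob scene 1 [267.7 198.9] [ 8  6  9 12 58] [ 0.5003 -0.1654  0.062 ]
knob top 0 [117.9 186.5] [  5   8  15  11 125] [0.4936 0.1774 0.062 ]
knob top 1 [256.6 183.9] [  6   7  15  11 140] [ 0.4995 -0.1661  0.062 ]
0 (array([0.49526854, 0.179503  , 0.0567493 ]), np.float64(0.0019079799556241102))
1 (array([ 0.5000306 , -0.16592564,  0.06156314]), np.float64(0.001050189093891662))
box top [[325.4, 192.4], [337.8, 189.3], [344.5, 215.9], [332.0, 219.0]] [334.85217391 204.29565217] [[0.482, -0.342], [0.49, -0.375], [0.422, -0.389], [0.414, -0.357]] [ 0.4519 -0.3665  0.025 ] [0.033 0.07  0.033 0.069]
box scene [[297.1, 181.4], [299.0, 172.2], [318.8, 176.2], [316.9, 185.4]] [308.41954023 178.59195402] [[0.475, -0.324], [0.492, -0.372], [0.423, -0.389], [0.408, -0.341]] [ 0.4499 -0.3626  0.025 ] [0.051 0.071 0.05  0.069]
(array([ 0.45211428, -0.36744705,  0.02055065]), np.float64(0.0005866013546800033))
[ 0.40828038 -0.02630728  0.055     ]
[ 0.64448394 -0.39809388  0.055     ]
[ 0.43298705 -0.24175746  0.02      ]
```

{"method": "jog_arm", "body": {
  "deltas": "0.5 0.95 0 0 0 -0.25;0.5 0.95 0 0 0 -0.25;0.5 0.95 0 0 0 -0.25;0.5 0.95 0 0 0 -0.25;0.5 0.95 0 0 0 -0.25;0.5 0.95 0 0 0 -0.25;0.5 0.95 0 0 0 -0.25;0.5 0.95 0 0 0 -0.25;0.5 0.95 0 0 0 -0.25;0.5 0.95 0 0 0 -0.25;0.5 0.95 0 0 0 -0.25;0.5 0.95 0 0 0 -0.25;0.5 0.95 0 0 0 -0.25;0.5 0.95 0 0 0 -0.25;0.5 0.95 0 0 0 -0.25;0.5 0.95 0 0 0 -0.25;0.5 0.95 0 0 0 -0.25;0.5 0.95 0 0 0 -0.25;0.5 0.95 0 0 0 -0.25;0.5 0.95 0 0 0 -0.25",
  "gripper": 1
}}

```text
time: 2.9
eef_pos: [0.4449, -0.2485, 0.2252]
tcp_rot: [0.998, -0.065, 0.0, 0.0]
contact_force: [1.4, 0.6, 0.2]
opening: 0.999
finger_force: 0.0
```

{"method": "jog_arm", "body": {
  "deltas": "0.12 1 0 0 0 0;0.12 1 0 0 0 0;0.12 1 0 0 0 0;0.12 1 0 0 0 0;0.12 1 0 0 0 0;0.12 1 0 0 0 0;0.12 1 0 0 0 0;0.12 1 0 0 0 0;0.12 1 0 0 0 0;0.12 1 0 0 0 0;0.12 1 0 0 0 0;0.12 1 0 0 0 0;0.12 1 0 0 0 0;0.12 1 0 0 0 0;0.12 1 0 0 0 0;0.12 1 0 0 0 0;0.12 1 0 0 0 0;0.12 1 0 0 0 0;0.12 1 0 0 0 0;0.12 1 0 0 0 0"
}}

```text
time: 5.4
eef_pos: [0.4922, 0.152, 0.225]
tcp_rot: [0.998, -0.064, 0.0, 0.0]
contact_force: [0.1, -0.0, -0.1]
opening: 0.998
finger_force: 0.0
```

```bash
python3 -c "
from h import *
s=get_state();print({k:np.round(s[k],4) for k in ('qpos','eef_pos','tcp_rot','contact_force')});print('tool yaw',2*np.arctan2(s['tcp_rot'][1],s['tcp_rot'][0]))"
```

```text
{'qpos': array([ 0.1025, -0.0703,  1.9646, -0.    ,  1.2472,  1.8023]), 'eef_pos': array([0.4922, 0.152 , 0.225 ]), 'tcp_rot': array([ 9.979e-01, -6.450e-02,  1.000e-04,  0.000e+00]), 'contact_force': array([ 0.1118, -0.0374, -0.1364])}
tool yaw -0.1289961123651385
```

{"method": "jog_arm", "body": {
  "deltas": "0.05 0.65 0 0 0 -0.1;0.05 0.65 -0.3 0 0 0;0 0 -1 0 0 0;0 0 -1 0 0 0;0 0 -1 0 0 0;0 0 -1 0 0 0;0 0 -1 0 0 0;0 0 -1 0 0 0;0 0 -1 0 0 0;0 0 -0.85 0 0 0;0 0 0 0 0 0"
}}

```text
time: 6.78
eef_pos: [0.4932, 0.1767, 0.0601]
tcp_rot: [0.998, -0.07, -0.002, 0.0]
contact_force: [-0.0, 0.5, -0.3]
opening: 0.998
finger_force: 0.0
```

{"method": "jog_arm", "body": {
  "deltas": "0 0 0 0 0 0;0 0 0 0 0 0;0 0 0 0 0 0;0 0 0 0 0 0;0 0 0 0 0 0;0 0 0 0 0 0;0 0 0 0 0 0;0 0 0 0 0 0",
  "gripper": 0,
  "squeeze": 50
}}

```text
time: 7.78
eef_pos: [0.4959, 0.1792, 0.0636]
tcp_rot: [0.998, -0.07, 0.002, -0.003]
contact_force: [0.2, 6.4, 3.0]
opening: 0.344
finger_force: 44.1
```

```bash
python3 -c "
from h import *
t=cam('top')['color'][110:250,60:220];s=cam('scene')['color'][200:320,110:270]
cv2.imwrite('pics/g1.png',np.hstack([cv2.resize(t,(400,350)),cv2.resize(s,(400,350))]))"
```

```text
(no output)
```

View pics/g1.png

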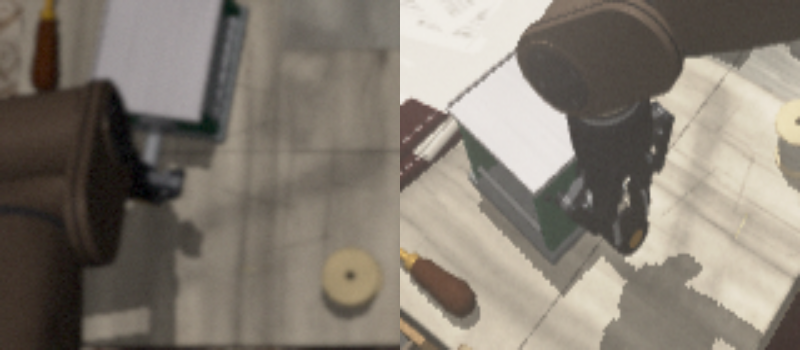

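Left knob is held between the pads, and nothing else is touched. Pushing in gently.

{"method": "jog_arm", "body": {
  "deltas": "0.15 -0.02 0 0 0 0;0.15 -0.02 0 0 0 0;0 0 0 0 0 0"
}}

```text
time: 8.25
eef_pos: [0.5017, 0.1783, 0.0635]
tcp_rot: [0.998, -0.07, 0.001, -0.003]
contact_force: [-1.2, 6.4, 3.7]
opening: 0.35
finger_force: 44.3
```

{"method": "jog_arm", "body": {
  "deltas": "0.15 -0.02 0 0 0 0;0.15 -0.02 0 0 0 0;0 0 0 0 0 0"
}}

```text
time: 8.62
eef_pos: [0.5052, 0.1778, 0.0634]
tcp_rot: [0.998, -0.07, -0.002, -0.002]
contact_force: [-8.3, 7.0, 9.0]
opening: 0.353
finger_force: 46.3
```

{"method": "jog_arm", "body": {
  "deltas": "0.15 -0.02 0 0 0 0;0.15 -0.02 0 0 0 0;0 0 0 0 0 0"
}}

```text
time: 9.0
eef_pos: [0.5054, 0.1778, 0.0632]
tcp_rot: [0.997, -0.07, -0.011, -0.002]
contact_force: [-22.3, 7.9, 21.1]
opening: 0.35
finger_force: 50.6
```

{"method": "jog_arm", "body": {
  "deltas": "0.15 -0.02 0 0 0 0;0.15 -0.02 0 0 0 0;0 0 0 0 0 0"
}}

```text
time: 9.38
eef_pos: [0.5053, 0.1778, 0.0629]
tcp_rot: [0.997, -0.07, -0.019, -0.002]
contact_force: [-37.2, 10.6, 34.0]
opening: 0.35
finger_force: 54.5
```

```bash
python3 -c "
from h import *
t=cam('top')['color'][110:250,60:220];s=cam('scene')['color'][220:300,150:250]
cv2.imwrite('pics/g2.png',np.hstack([cv2.resize(t,(400,350)),cv2.resize(s,(400,350))]))"
```

```text
(no output)
```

View pics/g2.png

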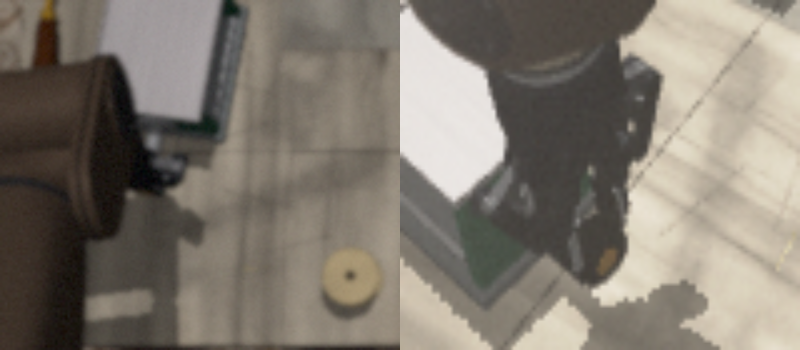

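Hard stop at x=0.505: the position held while the force rose, with no slip. Now pulling out.

{"method": "jog_arm", "body": {
  "deltas": "-0.3 0.04 0 0 0 0;-0.3 0.04 0 0 0 0;-0.3 0.04 0 0 0 0;-0.2 0.03 0 0 0 0;-0.2 0.03 0 0 0 0;0 0 0 0 0 0"
}}

```text
time: 10.22
eef_pos: [0.4945, 0.1794, 0.0636]
tcp_rot: [0.998, -0.07, 0.003, -0.003]
contact_force: [0.9, 6.2, 1.1]
opening: 0.353
finger_force: 44.1
```

{"method": "jog_arm", "body": {
  "deltas": "-0.15 0.02 0 0 0 0;-0.15 0.02 0 0 0 0;-0.15 0.02 0 0 0 0;0 0 0 0 0 0"
}}

```text
time: 10.72
eef_pos: [0.4858, 0.1806, 0.0636]
tcp_rot: [0.998, -0.07, 0.003, -0.003]
contact_force: [1.9, 7.1, 0.7]
opening: 0.347
finger_force: 44.1
```

{"method": "jog_arm", "body": {
  "deltas": "-0.15 0.02 0 0 0 0;-0.15 0.02 0 0 0 0;0 0 0 0 0 0"
}}

```text
time: 11.1
eef_pos: [0.485, 0.1811, 0.0701]
tcp_rot: [0.998, -0.07, 0.008, -0.002]
contact_force: [-3.5, -2.5, 53.0]
opening: 0.205
finger_force: 41.8
```

The pads sat above the knob's centre and squeezed off upward near the outer end, after about 20 mm of travel. Regrasping lower.

{"method": "jog_arm", "body": {
  "deltas": "0 0 0 0 0 0;0 0 0 0 0 0;0 0 0 0 0 0;0 0 0 0 0 0;0 0 0 0 0 0;0 0 0 0 0 0",
  "gripper": 1
}}

```text
time: 11.85
eef_pos: [0.4775, 0.1793, 0.0617]
tcp_rot: [0.998, -0.07, -0.0, 0.0]
contact_force: [0.2, -0.0, -0.2]
opening: 1.0
finger_force: 0.0
```

```bash
python3 -c "
from h import *
t=cam('top')['color'][130:230,70:170];s=cam('scene')['color'][220:300,150:250]
cv2.imwrite('pics/g3.png',np.hstack([cv2.resize(t,(400,400)),cv2.resize(s,(400,400))]))"
```

```text
(no output)
```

View pics/g3.png

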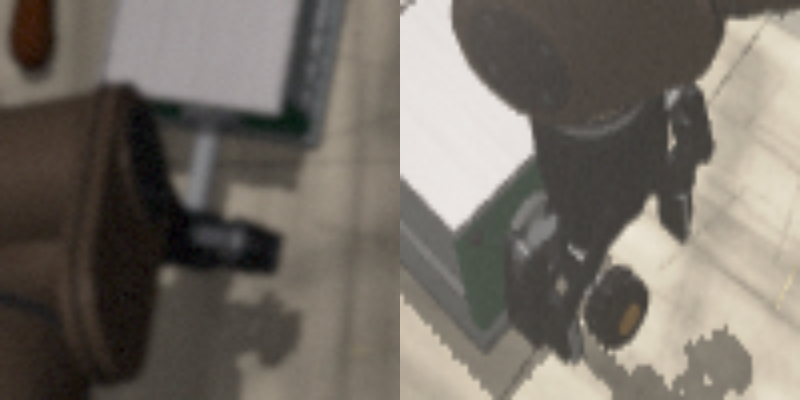

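{"method": "jog_arm", "body": {
  "deltas": "0.3 -0.04 -0.3 0 0 0;0 0 -0.35 0 0 0;0 0 0 0 0 0"
}}

```text
time: 12.32
eef_pos: [0.4828, 0.1783, 0.0478]
tcp_rot: [0.998, -0.07, -0.001, 0.0]
contact_force: [0.0, -1.1, -0.6]
opening: 1.001
finger_force: 0.0
```

{"method": "jog_arm", "body": {
  "deltas": "0 0 0 0 0 0;0 0 0 0 0 0;0 0 0 0 0 0;0 0 0 0 0 0;0 0 0 0 0 0;0 0 0 0 0 0;0 0 0 0 0 0",
  "gripper": 0,
  "squeeze": 60
}}

```text
time: 13.2
eef_pos: [0.4847, 0.1809, 0.0501]
tcp_rot: [0.997, -0.071, 0.001, -0.003]
contact_force: [0.9, 7.7, 1.4]
opening: 0.419
finger_force: 60.8
```

{"method": "jog_arm", "body": {
  "deltas": "-0.15 0.02 0 0 0 0;-0.15 0.02 0 0 0 0;0 0 0 0 0 0"
}}

```text
time: 13.58
eef_pos: [0.482, 0.1813, 0.0503]
tcp_rot: [0.997, -0.071, 0.006, -0.003]
contact_force: [10.6, 7.1, -7.7]
opening: 0.424
finger_force: 61.3
```

{"method": "jog_arm", "body": {
  "deltas": "-0.15 0.02 0 0 0 0;-0.15 0.02 0 0 0 0;0 0 0 0 0 0;0 0 0 0 0 0"
}}

```text
time: 14.08
eef_pos: [0.482, 0.1813, 0.0506]
tcp_rot: [0.997, -0.07, 0.014, -0.004]
contact_force: [27.5, 6.1, -22.3]
opening: 0.417
finger_force: 63.1
```

Firm outer stop at x=0.482, total travel about 23 mm, so the left unit has the large float. Unloading, releasing and going to the right unit.

{"method": "jog_arm", "body": {
  "deltas": "0.25 -0.03 0 0 0 0;0.2 -0.03 0 0 0 0;0 0 0 0 0 0"
}}

```text
time: 14.45
eef_pos: [0.4825, 0.1812, 0.0502]
tcp_rot: [0.997, -0.071, 0.002, -0.003]
contact_force: [2.2, 6.8, 0.9]
opening: 0.417
finger_force: 65.7
```

{"method": "jog_arm", "body": {
  "deltas": "0 0 0 0 0 0;0 0 0 0 0 0;0 0 0 0 0 0;0 0 0 0 0 0;0 0 0 0 0 0;0 0 1 0 0 0;0 0 1 0 0 0;0 0 1 0 0 0;0 0 1 0 0 0;0 0 1 0 0 0",
  "gripper": 1
}}

```text
time: 15.7
eef_pos: [0.4805, 0.1788, 0.1496]
tcp_rot: [0.998, -0.07, -0.0, 0.0]
contact_force: [-0.4, -0.1, -0.5]
opening: 1.003
finger_force: 0.0
```

{"method": "jog_arm", "body": {
  "deltas": "0.05 -1 0 0 0 0.15;0.05 -1 0 0 0 0.15;0.05 -1 0 0 0 0.15;0.05 -1 0 0 0 0.15;0.05 -1 0 0 0 0.15;0.05 -1 0 0 0 0.15;0.05 -1 0 0 0 0.15;0.05 -1 0 0 0 0.15;0.05 -1 0 0 0 0.15;0.05 -1 0 0 0 0.15;0.05 -1 0 0 0 0.15;0.05 -1 0 0 0 0.15;0.05 -1 0 0 0 0.15;0.05 -1 0 0 0 0.15;0.05 -1 0 0 0 0.15;0.05 -1 0 0 0 0.15;0 -1 0 0 0 0;0 0 0 0 0 0"
}}

```text
time: 17.95
eef_pos: [0.4966, -0.1622, 0.149]
tcp_rot: [0.999, 0.049, 0.0, -0.0]
contact_force: [-0.4, 0.2, -0.5]
opening: 1.001
finger_force: 0.0
```

```bash
python3 -c "
from h import *
c=cam('scene');s=c['color'][220:300,150:250]
cv2.imwrite('pics/k1.png',cv2.resize(s,(500,400),interpolation=2))
g=cv2.cvtColor(c['color'],6)[265:300,188:220];m=(g<75).astype(np.uint8);N,l,st,ce=cv2.connectedComponentsWithStats(m)
for i in range(1,N):
  if st[i,4]>20:print(st[i],ce[i]+[188,265],plane(c,*(ce[i]+[188,265]),.062))
s=get_state();print(s['eef_pos'],2*np.arctan2(s['tcp_rot'][1],s['tcp_rot'][0]))"
```

```text
[ 0.49648584 -0.16142201  0.14882068] 0.09935767213346125
```

{"method": "jog_arm", "body": {
  "deltas": "0.15 -0.2 -1 0 0 0;0 0 -1 0 0 0;0 0 -1 0 0 0;0 0 -1 0 0 0;0 0 -1 0 0 0;0 0 0 0 0 0"
}}

```text
time: 18.75
eef_pos: [0.4982, -0.1636, 0.0472]
tcp_rot: [0.999, 0.051, -0.002, -0.001]
contact_force: [-0.4, 0.3, -0.3]
opening: 1.001
finger_force: 0.0
```

{"method": "jog_arm", "body": {
  "deltas": "0 0 0 0 0 0;0 0 0 0 0 0;0 0 0 0 0 0;0 0 0 0 0 0;0 0 0 0 0 0;0 0 0 0 0 0;0 0 0 0 0 0",
  "gripper": 0,
  "squeeze": 60
}}

```text
time: 19.62
eef_pos: [0.5009, -0.1667, 0.0507]
tcp_rot: [0.999, 0.051, 0.001, 0.002]
contact_force: [-1.2, -3.8, 5.4]
opening: 0.42
finger_force: 60.7
```

{"method": "jog_arm", "body": {
  "deltas": "0.15 0.015 0 0 0 0;0.15 0.015 0 0 0 0;0 0 0 0 0 0"
}}

```text
time: 20.0
eef_pos: [0.5031, -0.1664, 0.0505]
tcp_rot: [0.999, 0.052, -0.004, 0.001]
contact_force: [-14.0, -5.6, 14.4]
opening: 0.419
finger_force: 61.5
```

{"method": "jog_arm", "body": {
  "deltas": "0.15 0.015 0 0 0 0;0.15 0.015 0 0 0 0;0 0 0 0 0 0"
}}

```text
time: 20.38
eef_pos: [0.503, -0.1663, 0.0504]
tcp_rot: [0.999, 0.053, -0.013, 0.0]
contact_force: [-33.2, -10.4, 27.7]
opening: 0.419
finger_force: 62.6
```

Inner stop at x=0.503. Pulling out.

{"method": "jog_arm", "body": {
  "deltas": "0 0 0 0 0 0;-0.3 -0.03 0 0 0 0;-0.3 -0.03 0 0 0 0;-0.15 -0.015 0 0 0 0;-0.15 -0.015 0 0 0 0;0 0 0 0 0 0"
}}

```text
time: 21.12
eef_pos: [0.4955, -0.1673, 0.0506]
tcp_rot: [0.999, 0.051, 0.002, 0.002]
contact_force: [2.1, -5.1, 7.2]
opening: 0.424
finger_force: 60.9
```

{"method": "jog_arm", "body": {
  "deltas": "-0.15 -0.015 0 0 0 0;-0.15 -0.015 0 0 0 0;0 0 0 0 0 0"
}}

```text
time: 21.5
eef_pos: [0.4952, -0.1674, 0.0509]
tcp_rot: [0.999, 0.049, 0.01, 0.003]
contact_force: [21.3, -1.4, -6.8]
opening: 0.418
finger_force: 61.3
```

{"method": "jog_arm", "body": {
  "deltas": "-0.15 -0.015 0 0 0 0;-0.15 -0.015 0 0 0 0;0 0 0 0 0 0;0 0 0 0 0 0"
}}

```text
time: 22.0
eef_pos: [0.4906, -0.1679, 0.0516]
tcp_rot: [0.999, 0.05, 0.011, 0.003]
contact_force: [23.7, 0.5, -5.7]
opening: 0.416
finger_force: 60.5
```

Right shaft: stops at 0.503 and 0.495, about 8 mm of float. The grip slipped only after the stop, at over 20 N. So the box goes on the left unit. Unloading, releasing and going to the blue box.

{"method": "jog_arm", "body": {
  "deltas": "0.3 0.03 0 0 0 0;0 0 0 0 0 0"
}}

```text
time: 22.25
eef_pos: [0.4906, -0.1678, 0.0513]
tcp_rot: [0.999, 0.052, 0.003, 0.002]
contact_force: [2.2, -3.2, 8.9]
opening: 0.416
finger_force: 62.2
```

{"method": "jog_arm", "body": {
  "deltas": "0 0 0 0 0 0;0 0 0 0 0 0;0 0 0 0 0 0;0 0 0 0 0 0;0 0 0 0 0 0;0 0 1 0 0 0;0 0 1 0 0 0;0 0 1 0 0 0;0 0 1 0 0 0;0 0 1 0 0 0",
  "gripper": 1
}}

```text
time: 23.5
eef_pos: [0.4875, -0.1662, 0.1496]
tcp_rot: [0.999, 0.05, -0.0, -0.0]
contact_force: [1.4, -1.1, -0.4]
opening: 1.002
finger_force: 0.0
```

{"method": "jog_arm", "body": {
  "deltas": "-0.15 -1 0 0 0 0.12;-0.15 -1 0 0 0 0.12;-0.15 -1 0 0 0 0.12;-0.15 -1 0 0 0 0.12;-0.15 -1 0 0 0 0.12;-0.15 -1 0 0 0 0.12;-0.15 -1 0 0 0 0.12;-0.15 -1 0 0 0 0.12;-0.15 -1 0 0 0 0.12;-0.15 -1 0 0 0 0.12;0 0 0 0 0 0",
  "gripper": 0.6
}}

```text
time: 24.88
eef_pos: [0.4573, -0.3672, 0.1489]
tcp_rot: [0.994, 0.109, 0.0, -0.0]
contact_force: [-0.6, 0.6, -1.3]
opening: 0.599
finger_force: 0.0
```

```bash
python3 - <<'E'
from h import *
C={n:cam(n) for n in('scene','top')}
k=[cv2.resize(C['scene']['color'][150:310,150:350],(400,320),interpolation=2),cv2.resize(C['top']['color'][130:230,90:290],(400,320),interpolation=2)]
cv2.imwrite('pics/k2.png',np.hstack(k))
s=get_state();print(s['eef_pos'],2*np.arctan2(s['tcp_rot'][1],s['tcp_rot'][0]),s['contact_force'])
E
```

```text
[ 0.45748666 -0.36577927  0.14866565] 0.22024100619412176 [-0.40653926  0.56525934  0.15766649]
```

View pics/k2.png

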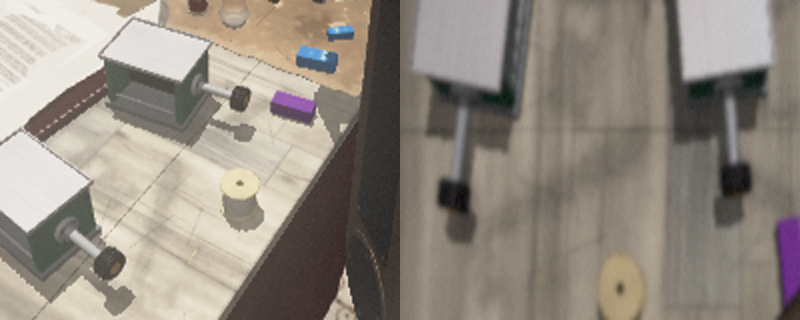

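Both knobs stand out and the spool is undisturbed. Descending on the box.

{"method": "jog_arm", "body": {
  "deltas": "-0.25 0 -1 0 0 0;0 0 -1 0 0 0;0 0 -1 0 0 0;0 0 -1 0 0 0;0 0 -1 0 0 0;0 0 -0.9 0 0 0;0 0 0 0 0 0"
}}

```text
time: 25.85
eef_pos: [0.4516, -0.3652, 0.0287]
tcp_rot: [0.994, 0.11, -0.001, -0.002]
contact_force: [-0.3, 0.0, 0.5]
opening: 0.597
finger_force: 0.0
```

{"method": "jog_arm", "body": {
  "deltas": "0 0 -0.25 0 0 0;0 0 -0.25 0 0 0;0 0 0 0 0 0"
}}

```text
time: 26.22
eef_pos: [0.4526, -0.3663, 0.0209]
tcp_rot: [0.994, 0.11, -0.0, -0.0]
contact_force: [-0.3, -0.2, 0.4]
opening: 0.6
finger_force: 0.0
```

{"method": "jog_arm", "body": {
  "deltas": "0 0 -0.05 0 0 0;0 0 0 0 0 0;0 0 0 0 0 0;0 0 0 0 0 0;0 0 0 0 0 0;0 0 0 0 0 0;0 0 0 0 0 0",
  "gripper": 0,
  "squeeze": 30
}}

```text
time: 27.1
eef_pos: [0.4529, -0.3667, 0.0204]
tcp_rot: [0.994, 0.11, 0.0, 0.0]
contact_force: [-0.4, -0.1, 4.5]
opening: 0.329
finger_force: 30.1
```

{"method": "jog_arm", "body": {
  "deltas": "0 0 0.3 0 0 0;0 0 0.7 0 0 0;0 0 1 0 0 0;0 0 1 0 0 0;0 0 1 0 0 0;0 0 0 0 0 0"
}}

```text
time: 27.85
eef_pos: [0.4539, -0.3677, 0.1031]
tcp_rot: [0.994, 0.11, 0.002, 0.002]
contact_force: [-0.3, 0.5, -0.5]
opening: 0.33
finger_force: 29.6
```

```bash
python3 - <<'E'
from h import *
C={n:cam(n) for n in('scene','top')}
k=[cv2.resize(C['scene']['color'][100:220,250:400],(400,320),interpolation=2),cv2.resize(C['top']['color'][150:270,280:430],(400,320),interpolation=2)]
cv2.imwrite('pics/b1.png',np.hstack(k))
E
```

```text
(no output)
```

View pics/b1.png

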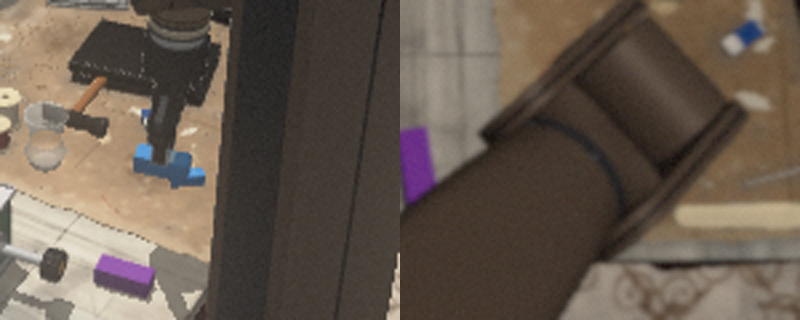

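The box is held level and clear of the board. Lifting and carrying it to the left tray.

{"method": "jog_arm", "body": {
  "deltas": "0 0 1 0 0 0;0 0 1 0 0 0;0 0 1 0 0 0;0 0 1 0 0 0;0 0 1 0 0 0;0.33 0.97 0 0 0 -0.13;0.33 0.97 0 0 0 -0.13;0.33 0.97 0 0 0 -0.13;0.33 0.97 0 0 0 -0.13;0.33 0.97 0 0 0 -0.13;0.33 0.97 0 0 0 -0.13;0.33 0.97 0 0 0 -0.13;0.33 0.97 0 0 0 -0.13;0.33 0.97 0 0 0 -0.13;0.33 0.97 0 0 0 -0.13;0.33 0.97 0 0 0 -0.13;0.33 0.97 0 0 0 -0.13;0.33 0.97 0 0 0 -0.13"
}}

```text
time: 30.2
eef_pos: [0.5387, -0.1135, 0.2008]
tcp_rot: [1.0, 0.026, 0.0, 0.0]
contact_force: [0.0, 0.8, -0.8]
opening: 0.332
finger_force: 29.7
```

{"method": "jog_arm", "body": {
  "deltas": "0.33 0.97 0 0 0 -0.13;0.33 0.97 0 0 0 -0.13;0.33 0.97 0 0 0 -0.13;0.33 0.97 0 0 0 -0.13;0.33 0.97 0 0 0 -0.13;0.33 0.97 0 0 0 -0.13;0.33 0.97 0 0 0 -0.13;0.33 0.97 0 0 0 -0.13;0.33 0.97 0 0 0 -0.13;0.33 0.97 0 0 0 -0.13;0.33 0.97 0 0 0 -0.13;0.33 0.97 0 0 0 -0.13;0.33 0.97 0 0 0 -0.13;0.33 0.97 0 0 0 -0.13;0 0 0 0 0 0;0 0 0 0 0 0"
}}

```text
time: 32.2
eef_pos: [0.6307, 0.157, 0.2002]
tcp_rot: [0.998, -0.065, -0.0, 0.0]
contact_force: [-0.0, -0.3, -1.3]
opening: 0.33
finger_force: 29.7
```

{"method": "jog_arm", "body": {
  "deltas": "0.15 0 -1 0 0 0;0 0 -1 0 0 0;0 0 -0.8 0 0 0;0 0 -0.5 0 0 0;0 0 0 0 0 0;0 0 0 0 0 0"
}}

```text
time: 32.95
eef_pos: [0.6343, 0.1576, 0.1346]
tcp_rot: [0.998, -0.065, 0.001, -0.0]
contact_force: [0.6, -0.0, -0.4]
opening: 0.333
finger_force: 29.7
```

{"method": "jog_arm", "body": {
  "deltas": "0 0 -0.1 0 0 0;0 0 -0.1 0 0 0;0 0 0 0 0 0"
}}

```text
time: 33.33
eef_pos: [0.6337, 0.1575, 0.1298]
tcp_rot: [0.998, -0.065, -0.0, 0.0]
contact_force: [-0.2, -0.6, 0.3]
opening: 0.327
finger_force: 29.7
```

{"method": "jog_arm", "body": {
  "deltas": "0 0 -0.06 0 0 0;0 0 -0.04 0 0 0;0 0 0 0 0 0"
}}

```text
time: 33.7
eef_pos: [0.6339, 0.1575, 0.1282]
tcp_rot: [0.998, -0.065, 0.0, 0.0]
contact_force: [-0.7, -0.2, 1.7]
opening: 0.332
finger_force: 29.9
```

{"method": "jog_arm", "body": {
  "deltas": "0 0 0 0 0 0;0 0 0 0 0 0;0 0 0 0 0 0;0 0 0 0 0 0",
  "gripper": 0.6
}}

```text
time: 34.2
eef_pos: [0.6338, 0.1575, 0.1279]
tcp_rot: [0.998, -0.065, 0.0, -0.0]
contact_force: [-0.9, 0.1, 0.5]
opening: 0.595
finger_force: 0.0
```

{"method": "jog_arm", "body": {
  "deltas": "0 0 0.5 0 0 0;0 0 1 0 0 0;0 0 1 0 0 0;0 0 1 0 0 0;0 0 1 0 0 0;0 0 1 0 0 0;-0.5 -1 0 0 0 0;-0.5 -1 0 0 0 0;-0.5 -1 0 0 0 0;-0.5 -1 0 0 0 0;-0.5 -1 0 0 0 0;-0.5 -1 0 0 0 0;-0.5 -1 0 0 0 0;-0.5 -1 0 0 0 0;-0.5 -1 0 0 0 0;-0.5 -1 0 0 0 0;0 0 0 0 0 0;0 0 0 0 0 0"
}}

```text
time: 36.45
eef_pos: [0.5338, -0.0425, 0.238]
tcp_rot: [0.998, -0.065, 0.0, -0.0]
contact_force: [0.5, 0.7, -0.7]
opening: 0.6
finger_force: 0.0
```

```bash
python3 - <<'E'
from h import *
C={n:cam(n) for n in('scene','top')}
k=[cv2.resize(C['scene']['color'][150:310,130:330],(400,320),interpolation=2),cv2.resize(C['top']['color'][80:240,70:270],(400,320),interpolation=2)]
cv2.imwrite('pics/f1.png',np.hstack(k))
P=[]
for n,c in C.items():
    s=c['color'].astype(int); m=((s[...,0]-s[...,2])>40).astype(np.uint8)
    N,l,st,ce=cv2.connectedComponentsWithStats(m)
    u,v=proj(c,[.634,.157,.125]); i=1+np.argmin(np.linalg.norm(ce[1:]-[u,v],axis=1)); print(n,(u,v),st[i],ce[i],plane(c,*ce[i],.13)); P.append(ce[i])
print(two(C['scene'],P[0],C['top'],P[1]))
E
```

```text
scene (np.float64(161.9947806127531), np.float64(235.38495810504435)) [149 224  26  19 228] [161.20175439 232.71491228] [0.63840562 0.15395475 0.13      ]
top (np.float64(121.24798519183882), np.float64(124.39103420462429)) [114 109  16  19 241] [121.41078838 117.90871369] [0.64845207 0.1557916  0.13      ]
(array([0.64480903, 0.1539165 , 0.12813515]), np.float64(0.008999514742611452))
```

View pics/f1.png

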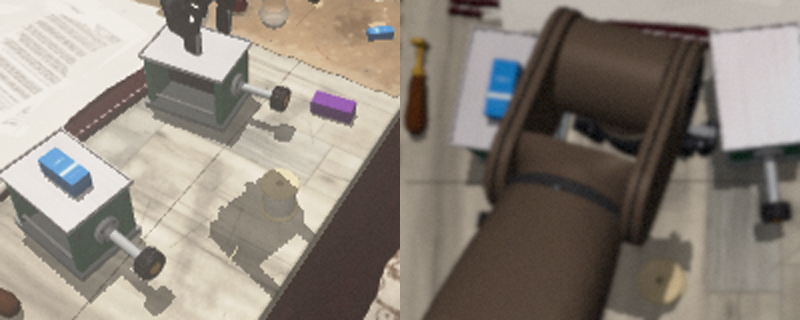

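The final picture shows the box lying flat in the middle of the left tray (scene pixel 161,233). Both knobs are out, the spool is in place, and the arm is clear.

```bash
python3 -c "
from plant import ctrl
print(ctrl.sign_off())"
```

```text
the job is handed in; nothing more can be done
None
```

Job handed in: both shafts were pushed in, then left pulled out (left about 22 mm of float, right about 8 mm), and the blue box lies flat in the left unit's tray, with the spool and glass not touched; sign-off gave no verdict.

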